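# Set out a stack of carving blanks in their fixtures

### The job

The wood carver's four pale blanks are stacked on the bench. Take the stack apart and lay each blank in the fixture that fits its shape (the long batten in the narrow one, the wide plank in the wide long one, the square in the square one, the disc in the round one), flat on the fixture's floor inside its fences, with the pencilled face still up. Leave the mallet and the gouge that lie among the work where they are.

Things in the scene. Friction and masses are not known exactly. Their poses are not given: they have to be found in the camera images.
- batten: Loose narrow blank, pale wood, 24 (x) x 150 (y) x 22 mm high, about 50 g. Top of the stack: it lies as a bridge over the square and the disc, roughly along the plank, its underside 56 mm above the bench. Origin: centre of its underside; y runs along its length, z up out of the pencilled face. A half turn about z makes no difference.
- square: Loose square blank, pale wood, 62 x 62 x 28 mm high, about 60 g, on one end of the plank, beneath one end of the batten; underside 28 mm above the bench. Origin: centre of its underside, x and y square to its sides, z up out of the pencilled face.
- disc: Loose round blank, pale wood, 62 mm diameter, 28 mm high, about 40 g, on the other end of the plank, beneath the batten's other end; underside 28 mm above the bench; about 100 mm from the square, centre to centre. Origin: centre of its underside, z up out of the pencilled face.
- plank: Loose wide blank, pale wood, 64 (x) x 170 (y) x 28 mm high, about 140 g. Bottom of the stack, flat on the bench, carrying the square and the disc. Origin: centre of its underside; y runs along its length, z up out of the pencilled face. A half turn about z makes no difference.
- batten_fixture: Fixed plywood board, low dark wooden fences. Long and narrow: pocket 44 (x) x 170 (y) mm between straight fences, 10 mm clear all round the batten; 60 x 186 mm outside. Origin: centre of its underside, z up. Pocket floor 8 mm above the bench, fence tops 16 mm; fences 8 mm thick. y runs along its length.
- square_fixture: Fixed plywood board, low dark wooden fences. Square: pocket 82 x 82 mm between four straight fences, 10 mm clear all round the square; 98 x 98 mm outside. Origin: centre of its underside, z up. Pocket floor 8 mm above the bench, fence tops 16 mm; fences 8 mm thick. x and y square to its sides.
- disc_fixture: Fixed plywood board, low dark wooden fences. Square board 102 x 102 mm with a round fence: pocket 82 mm in diameter, 10 mm clear all round the disc. Origin: centre of the board's underside, z up. Pocket floor 8 mm above the bench, fence top 16 mm; fence 8 mm thick.
- plank_fixture: Fixed plywood board, low dark wooden fences. Long and wide: pocket 84 (x) x 190 (y) mm between straight fences, 10 mm clear all round the plank; 100 x 206 mm outside. Origin: centre of its underside, z up. Pocket floor 8 mm above the bench, fence tops 16 mm; fences 8 mm thick. y runs along its length.
- mallet: Bystander, not to be disturbed: loose wooden mallet lying on the bench, 208 mm long over all; block head 100 (x) x 85 (y) x 64 mm high, centred 60 mm to -y of the origin, round handle 28 mm thick reaching 105 mm to +y at 32 mm height. Origin at bench height; z up.
- gouge: Bystander, not to be disturbed: loose carving gouge lying on the bench, about 220 mm long along its x; orange-brown handle 24 mm wide and 22 mm high from 103 mm to -x up to the origin, thin steel blade to 116 mm to +x. Origin at bench height at the ferrule; z up.
Not all that is in view belongs to the job. What is shaped like the square but orange or purple is not meant.

How it is judged:
At the end, for the whole second after the job is handed in: Each of the four blanks is at rest in its own fixture: flat (tilt under 0.07 rad) with the pencilled face up, underside on the fixture's floor (4.5 to 11.5 mm above the bench) and centre within 15.5 mm of the fixture's centre, that is, anywhere inside the fences (horizontal distance between plank and plank_fixture below 0.0155 m and z of plank in the frame of plank_fixture between 0.0045 and 0.0115 m and angle between each of plank, square, disc, batten's own z axis and vertical below 0.07 rad and linear speed of each of plank, square, disc, batten below 0.02 m/s and angular speed of each of plank, square, disc, batten below 0.2 rad/s and horizontal distance between square and square_fixture below 0.0155 m and z of square in the frame of square_fixture between 0.0045 and 0.0115 m and horizontal distance between disc and disc_fixture below 0.0155 m and z of disc in the frame of disc_fixture between 0.0045 and 0.0115 m and horizontal distance between batten and batten_fixture below 0.0155 m and z of batten in the frame of batten_fixture between 0.0045 and 0.0115 m); the robot touches nothing.
It fails at once if the mallet is moved more than 15 mm (distance of mallet from where it was at the start of the episode above 0.015 m).
It fails at once if the gouge is moved more than 15 mm (distance of gouge from where it was at the start of the episode above 0.015 m).
It also fails if it takes over 104 s, if anything falls off the work surface, if the arm or the gripper's body presses on something with over 40 N, if the wrist force passes 120 N, or if a joint passes its speed limit or range.

### The arm

A 6-joint arm with a two-finger parallel gripper is mounted at the origin on the work surface. World frame = base frame: x ahead of the robot, y to its left, z up, the work surface at z = 0. Lengths are in m, angles in rad, forces in N, time in s.
With the tool pointing down it reaches from about 0.275 to 0.85 m from the base axis. Payload 5.2 kg.
Tool frame: the origin (TCP) lies at the very end of the fingers, on their centre line; the grasp point (between the pads) lies env.grasp_offset behind it (env.grasp_offset is the distance from the TCP to the grasp point, in m); z points along the fingers, y is the line along which they close (so a half turn about z gives the same grasp; the last joint's range is limited). The gripper opens to 85 mm and grips with 20 to 120 N. Pads are 22 mm wide; open, the fingers measure 114 mm over their backs; the gripper's body (76 mm by 85 mm) begins 54 mm behind the grasp point. The pads swing forward as they close: fully open they stand 13 mm farther back than shut.
Start: joints at [-1.336, 0.259, 1.535, -0, 1.348, -0.203], TCP at [0.233, -0.498, 0.231] pointing down, gripper open.
Joint ranges: [-3.14, 3.14], [-0.91, 2.08], [0.19, 2.58], [-1.22, 4.36], [0.22, 2.71], [-3.12, 3.12]. Speed limits (rad/s): [2.57, 2.57, 3.14, 3.14, 3.14, 3.14].

### API

Orientations are given as a rotation vector (axis times angle).
In Python, from bench import get_obs, imaging, order, finder, env gives the robot as it stands.
- The arm moves only by the shell command python3 -m handwheel 'ROWS'. ROWS is JSON, a list of rows, each a list of 5 numbers: the opening, from 0 (shut) to 1 (fully open), then the shift along the tool's x, y, z in mm, then the turn about the tool's z in degrees. A call has 1 to 5 rows; each row is the pose to reach, as a shift and turn from the pose commanded when the call began, along the tool's axes at that moment; what a row does not reach only later rows make up. A row lasts 1/10 s, in which the tool goes at most 50 mm and 8.59 degrees, less where a joint would pass 70% of its speed; a pose out of reach is approached as far as the arm can. A call with a gripper value outside its range is refused whole. The fingers move at their own pace and stop on an object; the grip force is fixed at half the most. Time passes only in rows, so rows that repeat a pose let the fingers close. It gives the time, the measured TCP pose, the force, the opening and the grip force at its end, in the units of the state.
- get_obs(): the state, without advancing time (a new reading comes with each control period).
- imaging.snapshot(name): name is "scene" or "top" or "wrist"; returns a dict with "color" (384x512x3 uint8, blue, green, red), "fx", "fy", "cx", "cy" (pixels), "R" (3x3) and "t" (3): a world point X has camera coordinates R X + t. Camera axes: x right, y down, z forward; pixel columns grow to the right and rows downward; lengths in m; the calibration is good to about 2 mm. A picture is of the moment at which its call begins. There is no depth.
- order.sign_off(): hands the job in; it is judged then, once.
Trained networks look in the newest picture that a camera, given by its name, has taken for a name from the list of things; names that differ only in an ending like _2 or _b are one class to them, and where a whole thing is asked for, a point or a joint stands for the part that bears it (a point fixed in the world has none). Each returns a list of dicts, best first, with "p" (0 to 1); they miss things now and then, are a little off and sometimes report something else, mostly with a low value. They report only what shows in the picture. A call takes as long as a camera call. They do not tell look-alikes from the thing itself.
- finder.cut_out(camera, thing): "mask" (384x512 bool, what is visible of it) and "point" ([column, row] in pixels, amid what is visible of it).
The state is a dict: "t": time; "qpos": joint angles; "qd": joint speeds; "tau": joint torques, N m; "eef_pos": TCP position; "eef_rot": TCP orientation; "contact_force": force on the tool from outside, world axes, zero at the start; "moment": the same for the moment, N m; "grip_width": finger opening in m; "gripper_force": force on a finger pad.
Only numpy, scipy, OpenCV 4.12 (cv2) and the standard library are available. Lean on these libraries where they do the work, as an engineer would, in place of code of your own. Each camera call takes 0.05 s, during which the arm holds its last target. There are 200 camera calls.

## Working session

There is one attempt and no reset: what is moved stays moved. The work goes in short steps, Python scripts to look and compute and a shell command to move; the robot and the scene stay as the last step left them, time stands still between calls to the robot, and variables do not carry over. Pictures are saved under pics/ and viewed, at most 14 in all, crops included, and the job is handed in when it is done.

```bash
ls; mkdir -p pics; python3 - <<'E'
from bench import get_obs, imaging, order, finder, env
import cv2
o=get_obs(); print(o['t'],o['eef_pos'],o['eef_rot'],env.grasp_offset,o['grip_width'])
for n in ('scene','top'):
    s=imaging.snapshot(n); cv2.imwrite(f'pics/{n}0.png',s['color']); print(n,s['fx'],s['cx'],s['cy'],s['R'],s['t'])
E
```

```text
pics
0.0 [ 0.23305345 -0.49757686  0.2304685 ] [-3.06482621e+00 -6.81752357e-01  3.37948366e-05] 0.0187 0.08553850513179538
scene 434.38964449065935 254.74418423742583 194.912360015555 [[ 0.06536718  0.99783927 -0.00662744]
 [ 0.81358175 -0.05713989 -0.57863613]
 [-0.57776454  0.03243185 -0.81555889]] [-0.02140533 -0.30154477  1.3277764 ]
top 490.6913079216019 247.78841036456294 200.52866887744437 [[ 3.20092164e-04 -9.99997174e-01 -2.35582140e-03]
 [-9.86957900e-01  6.33194458e-05 -1.60978569e-01]
 [ 1.60978263e-01  2.37662452e-03 -9.86955090e-01]] [0.01355769 0.40771622 1.30820774]
```

View pics/scene0.png

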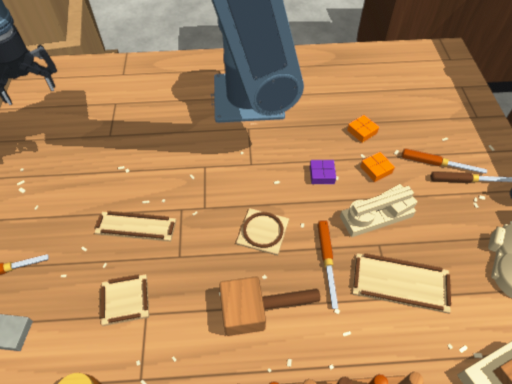

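View pics/top0.png

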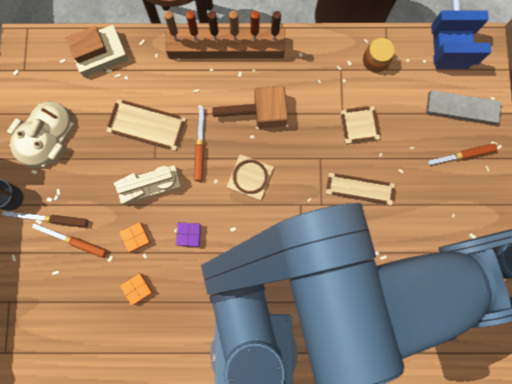

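The stack is at about (147,184) in top and (380,210) in scene. The fixtures in top are: plank (147,124), disc (250,177), square (360,125), batten (360,188). The mallet is at (250,107) and the nearby gouge at (200,143).

```bash
cat > h.py <<'E'
from bench import get_obs, imaging, order, finder, env
import numpy as np, cv2
from scipy.spatial.transform import Rotation as Ro
def unproj(s,p,z):
    p=np.atleast_2d(p).astype(float)
    d=np.c_[(p[:,0]-s['cx'])/s['fx'],(p[:,1]-s['cy'])/s['fy'],np.ones(len(p))]@s['R']
    c=-s['R'].T@s['t']; return (c+d*((z-c[2])/d[:,2])[:,None])[:,:2]
def proj(s,X):
    c=np.atleast_2d(X)@s['R'].T+s['t']; return np.c_[s['fx']*c[:,0]/c[:,2]+s['cx'],s['fy']*c[:,1]/c[:,2]+s['cy']]
def rect(s,m,z):
    cs,_=cv2.findContours(m.astype(np.uint8),cv2.RETR_EXTERNAL,cv2.CHAIN_APPROX_NONE)
    c=max(cs,key=cv2.contourArea)[:,0]
    w=unproj(s,c,z); (x,y),(a,b),an=cv2.minAreaRect((w*1000).astype(np.float32))
    if a>b: an+=90; a,b=b,a   # an = direction of short side; long = an+90
    return round(x,1),round(y,1),round(a,1),round(b,1),round((an+90)%180,1)
def yawinfo():
    o=get_obs(); R=Ro.from_rotvec(o['eef_rot']).as_matrix(); return o,R
def plan(x,y,z,closedir):
    "shift in tool mm to world TCP (x,y,z mm) and turn deg so tool y lies along closedir (deg, mod 180)"
    o,R=yawinfo(); d=R.T@(np.array([x,y,z])-o['eef_pos']*1000)
    ty=np.degrees(np.arctan2(R[1,1],R[0,1])); dy=(closedir-ty+90)%180-90
    print('shift',d.round(1),'turn',round(-dy,1),'(or %.1f)'%(-dy+180*np.sign(dy)),'q6',np.degrees(o['qpos'][5]).round(1))
E
python3 - <<'E'
from h import *
o,R=yawinfo();print(R.round(3))
Z=dict(batten_fixture=.012,square_fixture=.012,disc_fixture=.004,plank_fixture=.012,batten=.078,square=.056,disc=.056,plank=.028,mallet=.05,gouge=.01)
for cam in ('top','scene'):
    s=imaging.snapshot(cam)
    for n,z in Z.items():
        for r in finder.cut_out(cam,n)[:3]:
            if r['p']>.3: print(cam,n,round(r['p'],2),np.round(r['point']),rect(s,r['mask'],z),r['mask'].sum())
    if cam=='top': cv2.imwrite('pics/st.png',cv2.resize(s['color'][90:215,90:215],(600,600),interpolation=cv2.INTER_CUBIC))
    else: cv2.imwrite('pics/ss.png',cv2.resize(s['color'][170:330,310:470],(600,600),interpolation=cv2.INTER_CUBIC))
E
```

```text
[[ 0.906  0.424 -0.   ]
 [ 0.424 -0.906  0.002]
 [ 0.    -0.002 -1.   ]]
top batten_fixture 0.65 [357. 190.] (445.6, -298.1, 63.3, 188.2, 80.3) 1475
top square_fixture 0.61 [356. 126.] (632.0, -304.2, 101.2, 103.1, 7.4) 1207
top disc_fixture 0.66 [250. 177.] (480.7, 9.1, 104.6, 106.9, 159.5) 1323
top plank_fixture 0.75 [146. 124.] (631.9, 306.3, 103.3, 209.7, 74.1) 2515
top batten 0.73 [144. 180.] (452.2, 289.8, 29.3, 148.6, 106.4) 551
top square 0.97 [140. 288.] (168.9, 305.8, 62.6, 65.1, 124.0) 576
top square 0.63 [188. 231.] (312.7, 172.3, 61.2, 63.7, 90.0) 543
top square 0.61 [133. 235.] (307.8, 314.7, 61.9, 65.5, 23.4) 538
top disc 0.68 [162. 183.] (451.1, 233.6, 27.5, 57.7, 119.9) 199
top plank 0.79 [155. 187.] (458.7, 268.0, 68.2, 127.6, 105.8) 377
top mallet 0.8 [266. 110.] (664.5, 10.4, 115.9, 207.0, 95.4) 1645
top gouge 0.9 [200. 154.] (575.1, 150.9, 24.3, 210.9, 178.2) 406
scene batten_fixture 0.9 [138. 225.] (446.8, -298.0, 68.0, 190.9, 79.9) 1810
scene square_fixture 0.56 [125. 299.] (632.1, -305.3, 103.6, 109.4, 6.3) 2132
scene disc_fixture 0.67 [264. 233.] (478.4, 9.1, 105.0, 107.7, 158.6) 1630
scene plank_fixture 0.61 [400. 278.] (634.2, 305.0, 108.7, 212.1, 73.7) 4237
scene batten 0.63 [382. 198.] (461.1, 288.3, 33.7, 158.5, 107.7) 770
scene batten 0.63 [404. 279.] (661.8, 279.7, 100.3, 193.5, 73.3) 4137
scene square 0.75 [324. 173.] (349.5, 167.5, 68.7, 78.9, 179.0) 637
scene square 0.65 [402. 208.] (466.1, 339.6, 33.3, 79.0, 114.2) 342
scene square 0.61 [374. 169.] (341.7, 308.2, 73.8, 76.6, 116.7) 658
scene disc 0.74 [361. 218.] (479.8, 235.0, 65.8, 67.6, 35.3) 373
scene plank 0.6 [372. 222.] (462.4, 284.7, 75.7, 176.4, 106.6) 701
scene plank 0.55 [360. 223.] (473.6, 244.4, 49.4, 62.4, 74.4) 292
scene mallet 0.84 [248. 304.] (673.6, 10.2, 118.4, 204.4, 95.6) 2987
scene gouge 0.63 [326. 254.] (573.2, 151.3, 25.8, 219.9, 178.5) 683
scene gouge 0.52 [377. 220.] (451.7, 293.2, 77.5, 183.4, 105.8) 800
```

View pics/st.png

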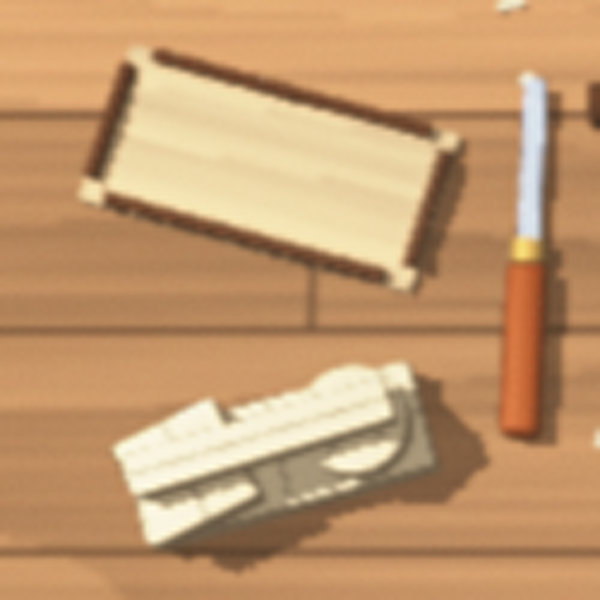

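View pics/ss.png

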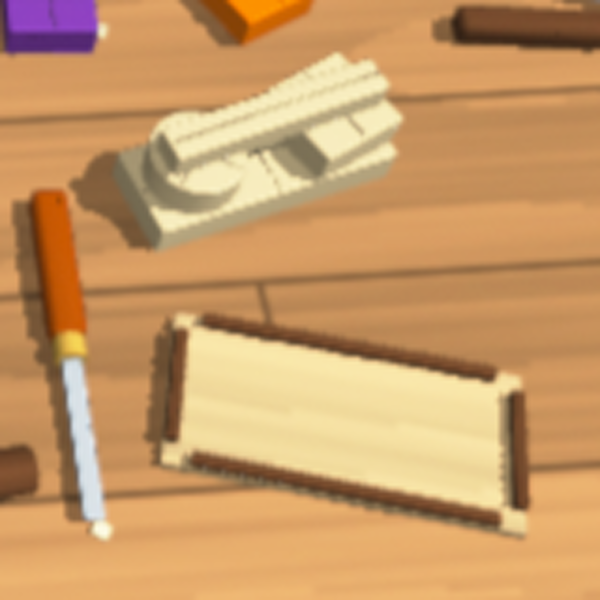

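The blank square is the pale one under the batten's left end, at about (125,187) in top. The look-alikes, orange at (134,236) and (136,289) and purple at (188,234), have the wrong colour, and the crop shows the pale one in the stack. Next I'll hover over the stack and look with the wrist camera.

```bash
cat >> h.py <<'E'
def route(*wps):
    "wps: (x,y,z mm TCP, closedir deg or None). prints one line per call: end row"
    o,R=yawinfo(); p=o['eef_pos']*1000; ty=np.degrees(np.arctan2(R[1,1],R[0,1]))
    for (x,y,z,c) in wps:
        t=np.array([x,y,z],float); dy=0 if c is None else (c-ty+90)%180-90
        n=max(1,int(np.ceil(np.linalg.norm(t-p)/240)),int(np.ceil(abs(dy)/41)))
        st=(t-p)/n; print('--',(x,y,z,c))
        for i in range(n):
            a=np.radians(ty); Y=np.array([np.cos(a),np.sin(a),0]); Zt=np.array([0,0,-1.]); X=np.cross(Y,Zt)
            d=np.array([X@st,Y@st,Zt@st]); d=np.round(d,1)
            print(d.tolist(),'turn',round(-dy/n,1),'minrows',max(np.linalg.norm(st)/50,abs(dy/n)/8.59).round(1))
            p=p+d@np.array([X,Y,Zt]); ty+=dy/n
E
python3 -c "
from h import *
route((440,270,250,16.5))"
```

```text
-- (440, 270, 250, 16.5)
[128.2, -152.0, -4.7] turn -20.4 minrows 4.0
[173.1, -97.9, -4.7] turn -20.4 minrows 4.0
[196.3, -31.6, -4.7] turn -20.4 minrows 4.0
[195.1, 38.7, -4.7] turn -20.4 minrows 4.0
```

```bash
python3 -m handwheel '[[1,128,-152,-5,-20],[1,128,-152,-5,-20],[1,128,-152,-5,-20],[1,128,-152,-5,-20],[1,128,-152,-5,-20]]'
python3 -m handwheel '[[1,173,-98,-5,-20],[1,173,-98,-5,-20],[1,173,-98,-5,-20],[1,173,-98,-5,-20],[1,173,-98,-5,-20]]'
python3 -m handwheel '[[1,196,-32,-5,-20],[1,196,-32,-5,-20],[1,196,-32,-5,-20],[1,196,-32,-5,-20],[1,196,-32,-5,-20]]'
python3 -m handwheel '[[1,195,39,-5,-21],[1,195,39,-5,-21],[1,195,39,-5,-21],[1,195,39,-5,-21],[1,195,39,-5,-21]]'
python3 - <<'E'
from h import *
s=imaging.snapshot('wrist'); cv2.imwrite('pics/w0.png',s['color'])
for n,z in dict(batten=.078,square=.056,disc=.056,plank=.028).items():
    for r in finder.cut_out('wrist',n)[:2]:
        if r['p']>.3: print(n,round(r['p'],2),np.round(r['point']),rect(s,r['mask'],z),unproj(s,r['point'],z)*1000)
o=get_obs();print(o['t'],o['eef_pos'],o['qpos'])
E
```

```text
t: 1.7
eef_pos: [0.2854, -0.3008, 0.2365]
eef_rot: [-2.897, -1.21, -0.002]
contact_force: [-0.3, -0.5, 0.6]
grip_width: 0.085
gripper_force: 0.0
t: 2.2
eef_pos: [0.3383, -0.1093, 0.2417]
eef_rot: [-2.641, -1.701, -0.003]
contact_force: [0.6, 0.2, -0.4]
grip_width: 0.0854
gripper_force: 0.0
t: 2.7
eef_pos: [0.3921, 0.0814, 0.2466]
eef_rot: [-2.306, -2.133, -0.004]
contact_force: [0.1, -0.3, 0.4]
grip_width: 0.0851
gripper_force: 0.0
t: 3.2
eef_pos: [0.4487, 0.2708, 0.2507]
eef_rot: [-1.884, -2.513, -0.003]
contact_force: [-0.1, -0.3, -0.4]
grip_width: 0.0857
gripper_force: 0.0
batten 0.87 [268. 147.] (453.8, 293.5, 23.5, 148.5, 107.4) [[452.48149542 302.66033135]]
square 0.81 [148.  82.] (320.8, 327.0, 57.5, 62.0, 26.1) [[320.6687018  329.27794966]]
square 0.75 [27. 54.] (196.9, 319.3, 62.9, 68.5, 31.9) [[202.22718148 321.24756601]]
disc 0.59 [258. 199.] (448.0, 241.8, 17.8, 57.4, 106.2) [[460.37276245 242.99048626]]
disc 0.34 [227. 332.] (473.2, 53.3, 91.6, 93.7, 69.0) [[472.33352652  64.7520857 ]]
plank 0.69 [257. 155.] (437.2, 273.8, 20.6, 48.0, 106.2) [[447.43787256 284.6489469 ]]
plank 0.5 [226. 329.] (477.8, 31.0, 99.5, 100.1, 160.7) [[473.94495092  45.8668062 ]]
3.45 [0.44676271 0.26570741 0.2512436 ] [ 3.22164055e-01  1.91470344e-01  1.57261877e+00 -6.23070834e-04
  1.37805728e+00  4.37530886e-02]
```

View pics/w0.png

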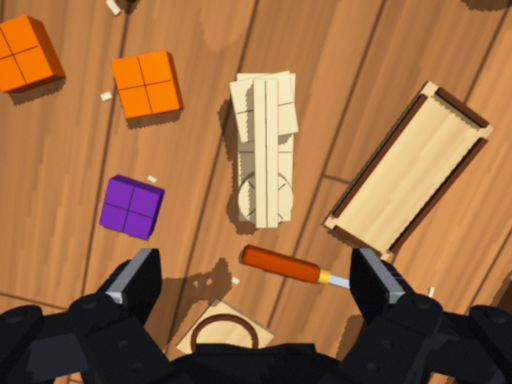

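The wrist view shows the batten spanning rows 79–227 at column 266, the square at about (265,105) and the disc at about (266,199). The gap between them (rows 140–172) is centred under the batten. I'll grasp the batten just above the tops of the square and disc.

```bash
python3 -c "
from h import *
route((454,292,120,17),(454,292,58,None))"
```

```text
-- (454, 292, 120, 17)
[23.3, 14.2, 131.2] turn -1.0 minrows 2.7
-- (454, 292, 58, None)
[-0.0, -0.0, 62.0] turn 0.0 minrows 1.2
```

```bash
python3 -m handwheel '[[1,23,14,100,-1],[1,23,14,131,-1],[1,23,14,131,-1],[1,23,14,131,-1],[1,23,14,131,-1]]'
python3 -c "
from h import *
route((454,292,58,17))"
```

```text
t: 3.95
eef_pos: [0.454, 0.2925, 0.1211]
eef_rot: [1.869, 2.525, -0.001]
contact_force: [1.7, -0.6, 0.3]
grip_width: 0.085
gripper_force: 0.0
-- (454, 292, 58, 17)
[-0.4, -0.2, 63.1] turn 0.0 minrows 1.3
```

```bash
python3 -m handwheel '[[1,0,0,40,0],[1,0,0,63,0],[1,0,0,63,0],[0,0,0,63,0],[0,0,0,63,0]]'
python3 -m handwheel '[[0,0,0,0,0],[0,0,0,0,0],[0,0,0,0,0],[0,0,0,0,0]]'
python3 -c "
from h import *
route((454,292,150,None),(446,-298,150,-10),(446,-298,60,None))"
```

```text
t: 4.45
eef_pos: [0.4557, 0.2941, 0.0601]
eef_rot: [1.866, 2.524, 0.006]
contact_force: [0.2, 0.4, 0.2]
grip_width: 0.0589
gripper_force: 0.0
t: 4.85
eef_pos: [0.4546, 0.2941, 0.0587]
eef_rot: [1.866, 2.526, 0.003]
contact_force: [-0.4, -0.7, 6.4]
grip_width: 0.0225
gripper_force: 59.8
-- (454, 292, 150, None)
[-1.8, -1.2, -91.3] turn 0.0 minrows 1.8
-- (446, -298, 150, -10)
[-187.2, -60.4, -0.0] turn 9.0 minrows 3.9
[-194.4, -30.2, -0.0] turn 9.0 minrows 3.9
[-196.7, 0.7, -0.0] turn 9.0 minrows 3.9
-- (446, -298, 60, None)
[0.1, -0.0, 90.0] turn 0.0 minrows 1.8
```

```bash
python3 -m handwheel '[[0,-2,-1,-30,0],[0,-2,-1,-70,0],[0,-2,-1,-91,0],[0,-2,-1,-91,0]]'
python3 -m handwheel '[[0,-187,-60,0,9],[0,-187,-60,0,9],[0,-187,-60,0,9],[0,-187,-60,0,9],[0,-187,-60,0,9]]'
python3 -m handwheel '[[0,-194,-30,0,9],[0,-194,-30,0,9],[0,-194,-30,0,9],[0,-194,-30,0,9],[0,-194,-30,0,9]]'
python3 -m handwheel '[[0,-197,1,0,9],[0,-197,1,0,9],[0,-197,1,0,9],[0,-197,1,0,9],[0,-197,1,0,9]]'
cat > st.py <<'E'
from h import *
# stack as seen now by both cameras
s=imaging.snapshot('top'); cv2.imwrite('pics/st1.png',cv2.resize(s['color'][150:220,100:200],(800,560),interpolation=cv2.INTER_CUBIC))
for n,z in dict(square=.056,disc=.056,plank=.028).items():
    for r in finder.cut_out('top',n)[:3]:
        if r['p']>.3: print(n,round(r['p'],2),np.round(r['point']),rect(s,r['mask'],z),(unproj(s,r['point'],z)*1000).round())
E
python3 - <<'E'
from st import *
s=imaging.snapshot('wrist'); cv2.imwrite('pics/w1.png',s['color'])
for n,z in dict(batten=.168,batten_fixture=.012).items():
    for r in finder.cut_out('wrist',n)[:2]: print(n,round(r['p'],2),rect(s,r['mask'],z))
o=get_obs();print(o['t'],o['eef_pos'],o['grip_width'])
route((446,-298,18.5,-10))
E
```

```text
t: 5.25
eef_pos: [0.4554, 0.2924, 0.1521]
eef_rot: [1.864, 2.524, 0.01]
contact_force: [0.9, -0.9, -0.1]
grip_width: 0.0226
gripper_force: 59.0
t: 5.75
eef_pos: [0.4503, 0.0903, 0.1473]
eef_rot: [-2.066, -2.366, 0.004]
contact_force: [-0.3, 0.3, -1.1]
grip_width: 0.0228
gripper_force: 59.0
t: 6.25
eef_pos: [0.4488, -0.1058, 0.1477]
eef_rot: [2.244, 2.197, -0.002]
contact_force: [0.6, 0.7, -0.4]
grip_width: 0.0228
gripper_force: 59.0
t: 6.75
eef_pos: [0.4468, -0.3026, 0.1475]
eef_rot: [2.408, 2.015, -0.002]
contact_force: [-0.6, 1.3, -1.1]
grip_width: 0.0226
gripper_force: 59.0
square 0.92 [138. 290.] (170.6, 306.0, 63.3, 67.4, 125.8) [[168. 300.]]
square 0.69 [129. 191.] (437.9, 335.1, 66.7, 67.1, 27.5) [[431. 334.]]
square 0.58 [176. 231.] (316.6, 195.6, 16.2, 54.2, 176.6) [[321. 203.]]
disc 0.98 [160. 176.] (465.9, 241.8, 59.2, 65.1, 45.4) [[470. 250.]]
plank 0.62 [150. 186.] (457.2, 273.4, 70.8, 138.9, 105.7) [[450. 283.]]
batten 0.79 (449.4, -278.3, 23.9, 111.5, 80.1)
batten_fixture 0.65 (449.7, -274.7, 62.0, 139.4, 80.0)
7.1 [ 0.44655279 -0.29632318  0.14821652] 0.022815529816773237
-- (446, -298, 18.5, -10)
[-1.7, -0.3, 129.7] turn 0.2 minrows 2.6
```

View pics/w1.png

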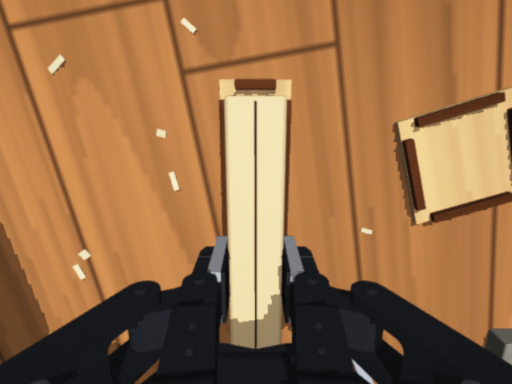

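View pics/st1.png

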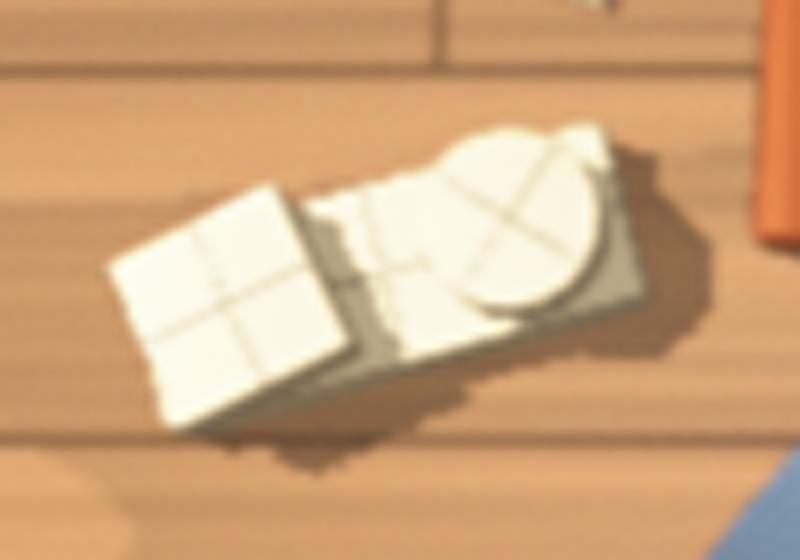

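Both pencil crosses are now visible: the square's centre at crop (223,305), the disc's at (507,217). The wrist view shows the batten lined up over its fixture, so I'll place it.

```bash
python3 -m handwheel '[[0,-2,0,50,0],[0,-2,0,95,0],[0,-2,0,120,0],[0,-2,0,130,0],[0,-2,0,130,0]]'
python3 -m handwheel '[[0,0,0,0,0],[0.5,0,0,0,0],[0.5,0,0,0,0],[0.6,0,0,0,0],[0.6,0,0,0,0]]'
python3 - <<'E'
from h import *
s=imaging.snapshot('top')
c=lambda u,v:[(u+.5)/8-.5+100,(v+.5)/8-.5+150]
sq=unproj(s,[c(107,268),c(270,187),c(352,345),c(165,430),c(222,303)],.056)*1000
print('sq',sq.round(1)); d1=sq[1]-sq[0]; d2=sq[2]-sq[1]
print('edges',[np.degrees(np.arctan2(d[1],d[0])).round(1)%180 for d in (d1,d2)],np.linalg.norm(d1),np.linalg.norm(d2))
print('disc',(unproj(s,[c(507,217)],.056)*1000).round(1))
print('plank corner',(unproj(s,[c(600,125)],.028)*1000).round(1))
r=[q for q in finder.cut_out('top','batten') if q['p']>.3]
for q in r: print(q['p'],rect(s,q['mask'],.03))
print(get_obs()['eef_pos'])
E
```

```text
t: 7.6
eef_pos: [0.4456, -0.2989, 0.0175]
eef_rot: [-2.402, -2.021, 0.0]
contact_force: [-0.2, 0.3, -0.5]
grip_width: 0.0227
gripper_force: 59.1
t: 8.1
eef_pos: [0.4462, -0.3005, 0.019]
eef_rot: [2.404, 2.02, 0.0]
contact_force: [-0.7, 0.0, 0.0]
grip_width: 0.0512
gripper_force: 0.0
sq [[451.8 378.1]
 [479.8 324.1]
 [425.4 294.4]
 [396.4 356.2]
 [439.8 338.8]]
edges [np.float64(117.4), np.float64(28.599999999999994)] 60.86623485641142 61.997063963479846
disc [[469.4 243.4]]
plank corner [[508. 217.]]
[ 0.44598445 -0.30030899  0.01859197]
```

```bash
python3 -c "
from h import *
route((446,-300,130,None),(439,338.5,130,28),(439,338.5,33,None))"
```

```text
-- (446, -300, 130, None)
[0.3, -0.0, -111.4] turn 0.0 minrows 2.2
-- (439, 338.5, 130, 28)
[209.2, -39.0, -0.0] turn -12.6 minrows 4.3
[212.7, 7.7, -0.0] turn -12.6 minrows 4.3
[205.9, 54.1, -0.0] turn -12.6 minrows 4.3
-- (439, 338.5, 33, None)
[-0.0, 0.1, 97.0] turn 0.0 minrows 1.9
```

```bash
python3 -m handwheel '[[0.8,0,0,-50,0],[1,0,0,-100,0],[1,0,0,-111,0]]'
python3 -m handwheel '[[1,209,-39,0,-12.6],[1,209,-39,0,-12.6],[1,209,-39,0,-12.6],[1,209,-39,0,-12.6],[1,209,-39,0,-12.6]]'
python3 -m handwheel '[[1,213,8,0,-12.6],[1,213,8,0,-12.6],[1,213,8,0,-12.6],[1,213,8,0,-12.6],[1,213,8,0,-12.6]]'
python3 -m handwheel '[[1,206,54,0,-12.6],[1,206,54,0,-12.6],[1,206,54,0,-12.6],[1,206,54,0,-12.6],[1,206,54,0,-12.6]]'
python3 - <<'E'
from h import *
s=imaging.snapshot('top')
for q in finder.cut_out('top','batten'): print(q['p'],rect(s,q['mask'],.03))
s=imaging.snapshot('wrist')
for q in finder.cut_out('wrist','disc'): print('disc',q['p'],rect(s,q['mask'],.056))
for q in finder.cut_out('wrist','square'): print('sq',q['p'],rect(s,q['mask'],.056))
route((439,338.5,33,28))
E
```

```text
t: 8.5
eef_pos: [0.4484, -0.3026, 0.1348]
eef_rot: [2.398, 2.015, 0.001]
contact_force: [0.2, -1.2, 0.2]
grip_width: 0.0857
gripper_force: 0.0
t: 9.0
eef_pos: [0.4419, -0.0831, 0.1289]
eef_rot: [-2.163, -2.274, -0.001]
contact_force: [0.7, -0.5, 0.3]
grip_width: 0.0853
gripper_force: 0.0
t: 9.5
eef_pos: [0.441, 0.1291, 0.1292]
eef_rot: [-1.901, -2.5, -0.001]
contact_force: [-0.3, 0.2, -0.1]
grip_width: 0.0858
gripper_force: 0.0
t: 10.0
eef_pos: [0.4397, 0.3421, 0.1291]
eef_rot: [1.617, 2.694, 0.003]
contact_force: [-0.7, 0.3, 0.0]
grip_width: 0.0857
gripper_force: 0.0
0.6 (446.3, -300.4, 27.5, 150.7, 80.5)
disc 0.82 (464.6, 256.7, 61.0, 67.5, 110.7)
sq 0.8 (438.1, 340.7, 61.6, 65.6, 117.1)
sq 0.74 (323.9, 335.7, 55.0, 62.8, 25.8)
sq 0.59 (329.4, 212.8, 58.8, 71.8, 86.6)
-- (439, 338.5, 33, 28)
[1.8, 0.4, 95.9] turn -0.2 minrows 1.9
```

```bash
python3 -m handwheel '[[1,1,0,45,0],[1,1,0,85,0],[1,1,0,96,0],[1,1,0,96,0],[0.6,1,0,96,0]]'
python3 -m handwheel '[[0,0,0,0,0],[0,0,0,0,0],[0,0,0,0,0],[0,0,0,0,0]]'
python3 -c "
from h import *
route((439,338.5,150,None),(632,-304.5,150,7),(632,-304.5,14,None))"
```

```text
t: 10.75
eef_pos: [0.4402, 0.3391, 0.0347]
eef_rot: [1.622, 2.689, 0.002]
contact_force: [0.9, 0.0, 0.5]
grip_width: 0.0731
gripper_force: 0.0
t: 11.15
eef_pos: [0.4407, 0.34, 0.0358]
eef_rot: [1.619, 2.689, 0.006]
contact_force: [-0.4, -1.3, 7.8]
grip_width: 0.0604
gripper_force: 65.8
-- (439, 338.5, 150, None)
[-0.6, -2.2, -114.2] turn 0.0 minrows 2.3
-- (632, -304.5, 150, 7)
[-219.5, -43.5, 0.0] turn 7.0 minrows 4.5
[-223.2, -16.5, 0.0] turn 7.0 minrows 4.5
[-223.5, 10.7, 0.0] turn 7.0 minrows 4.5
-- (632, -304.5, 14, None)
[0.0, 0.0, 136.0] turn 0.0 minrows 2.7
```

```bash
python3 -m handwheel '[[0,0,0,-30,0],[0,0,-1,-70,0],[0,0,-2,-114,0],[0,0,-2,-114,0]]'
python3 -m handwheel '[[0,-220,-43,0,7],[0,-220,-43,0,7],[0,-220,-43,0,7],[0,-220,-43,0,7],[0,-220,-43,0,7]]'
python3 -m handwheel '[[0,-223,-16,0,7],[0,-223,-16,0,7],[0,-223,-16,0,7],[0,-223,-16,0,7],[0,-223,-16,0,7]]'
python3 -m handwheel '[[0,-223,11,0,7],[0,-223,11,0,7],[0,-223,11,0,7],[0,-223,11,0,7],[0,-223,11,0,7]]'
python3 - <<'E'
from st import *
s=imaging.snapshot('wrist'); cv2.imwrite('pics/w2.png',s['color'])
o=get_obs();print(o['t'],o['eef_pos'],o['grip_width'])
route((632,-304.5,15,7))
E
```

```text
t: 11.55
eef_pos: [0.4409, 0.3406, 0.155]
eef_rot: [1.616, 2.685, 0.018]
contact_force: [0.9, 0.6, -0.5]
grip_width: 0.0609
gripper_force: 65.5
t: 12.05
eef_pos: [0.5031, 0.1204, 0.1479]
eef_rot: [1.784, 2.584, 0.0]
contact_force: [0.2, 0.7, 0.3]
grip_width: 0.0605
gripper_force: 65.4
t: 12.55
eef_pos: [0.5677, -0.0945, 0.1478]
eef_rot: [1.938, 2.469, -0.0]
contact_force: [0.0, 0.9, -0.5]
grip_width: 0.0604
gripper_force: 65.4
t: 13.05
eef_pos: [0.6311, -0.3088, 0.1473]
eef_rot: [2.086, 2.346, -0.001]
contact_force: [0.4, 1.2, -1.0]
grip_width: 0.0604
gripper_force: 65.3
square 0.94 [134. 232.] (306.6, 315.7, 62.7, 64.0, 26.7) [[318. 317.]]
square 0.78 [136. 288.] (170.4, 307.1, 62.9, 66.7, 123.0) [[171. 306.]]
square 0.66 [180. 232.] (314.0, 190.5, 27.1, 60.0, 176.2) [[320. 195.]]
disc 0.84 [161. 180.] (466.6, 242.5, 59.2, 63.0, 45.4) [[461. 247.]]
plank 0.95 [139. 187.] (446.1, 314.0, 68.5, 125.4, 108.3) [[446. 313.]]
13.3 [ 0.63038131 -0.30312998  0.14714336] 0.06019717242432806
-- (632, -304.5, 15, 7)
[-1.6, 1.4, 132.1] turn -0.1 minrows 2.6
```

View pics/w2.png

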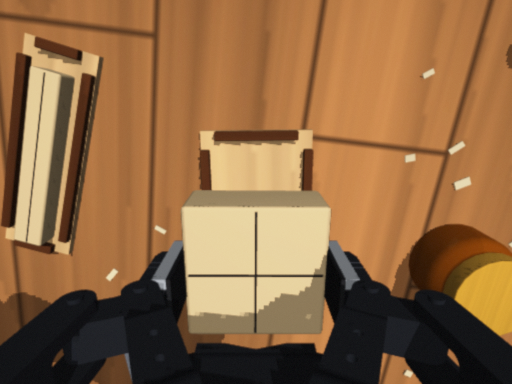

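View pics/st1.png

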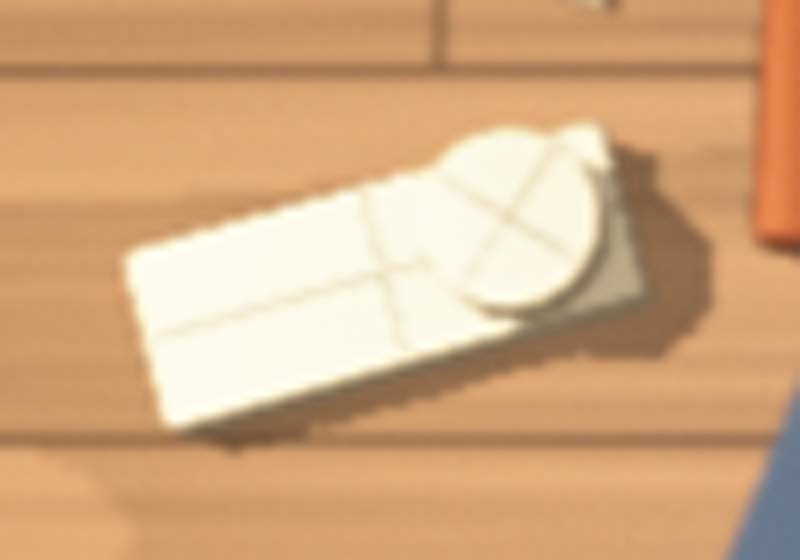

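The batten sits flat in its fixture, the square is held level with its cross at (256,274), and the plank's cross is at crop (385,270). Disc and plank did not move.

```bash
python3 - <<'E'
from h import *
s=imaging.snapshot('wrist'); print('sq held',unproj(s,[256,274],.1685)*1000, get_obs()['eef_pos'])
s=imaging.snapshot('top')
c=lambda u,v:[(u+.5)/8-.5+100,(v+.5)/8-.5+150]
w=unproj(s,[c(385,270),c(125,258),c(600,125),c(172,428)],.028)*1000
print('plank',w.round(1)); d=w[2]-w[1]; print(np.degrees(np.arctan2(d[1],d[0]))%180,np.linalg.norm(d))
E
python3 -m handwheel '[[0,-1,1,45,0],[0,-1,1,90,0],[0,-1,1,120,0],[0,-1,1,132,0],[0,-1,1,132,0]]'
python3 -m handwheel '[[0,0,0,0,0],[1,0,0,0,0],[1,0,0,0,0],[1,0,0,0,0]]'
python3 -c "
from h import *
route((632,-304.5,130,None),(469,243,130,-74),(469,243,33,None))"
```

```text
sq held [[ 630.74653287 -302.57038961]] [ 0.63046605 -0.30258399  0.14734275]
plank [[456.7 290. ]
 [461.  380. ]
 [508.  217. ]
 [401.5 361.3]]
106.1059234603899 169.6109774226059
t: 13.9
eef_pos: [0.6315, -0.3031, 0.0164]
eef_rot: [-2.081, -2.352, 0.0]
contact_force: [0.2, 0.1, -0.8]
grip_width: 0.0606
gripper_force: 66.2
t: 14.3
eef_pos: [0.6321, -0.3049, 0.0157]
eef_rot: [2.083, 2.35, 0.0]
contact_force: [-0.1, -1.1, -0.3]
grip_width: 0.0852
gripper_force: 0.0
-- (632, -304.5, 130, None)
[0.4, -0.0, -114.3] turn 0.0 minrows 2.3
-- (469, 243, 130, -74)
[187.7, -32.0, 0.0] turn 27.0 minrows 3.8
[152.8, -113.7, 0.0] turn 27.0 minrows 3.8
[84.6, -170.6, 0.0] turn 27.0 minrows 3.8
-- (469, 243, 33, None)
[-0.0, 0.1, 97.0] turn 0.0 minrows 1.9
```

```bash
python3 -c "
from h import *
route((632,-304.5,130,None),(469,243,130,16))"
```

```text
-- (632, -304.5, 130, None)
[0.4, -0.0, -114.3] turn 0.0 minrows 2.3
-- (469, 243, 130, 16)
[187.7, -32.0, 0.0] turn -3.0 minrows 3.8
[189.1, -22.1, 0.0] turn -3.0 minrows 3.8
[190.0, -12.0, 0.0] turn -3.0 minrows 3.8
```

```bash
python3 -m handwheel '[[1,0,0,-50,0],[1,0,0,-100,0],[1,0,0,-114,0],[1,0,0,-114,0]]'
python3 -m handwheel '[[1,188,-32,0,-3],[1,188,-32,0,-3],[1,188,-32,0,-3],[1,188,-32,0,-3],[1,188,-32,0,-3]]'
python3 -m handwheel '[[1,189,-22,0,-3],[1,189,-22,0,-3],[1,189,-22,0,-3],[1,189,-22,0,-3],[1,189,-22,0,-3]]'
python3 -m handwheel '[[1,190,-12,0,-3],[1,190,-12,0,-3],[1,190,-12,0,-3],[1,190,-12,0,-3],[1,190,-12,0,-3]]'
python3 - <<'E'
from h import *
s=imaging.snapshot('top')
r=finder.cut_out('top','square_fixture'); print([(q['p'],rect(s,q['mask'],.012)) for q in r[:1]])
print([(round(q['p'],2),rect(s,q['mask'],.036)) for q in finder.cut_out('top','square')])
s=imaging.snapshot('wrist')
for q in finder.cut_out('wrist','disc'): print('disc',q['p'],rect(s,q['mask'],.056))
route((469,243,33,16))
E
```

```text
t: 14.7
eef_pos: [0.6337, -0.3062, 0.1335]
eef_rot: [2.079, 2.345, 0.001]
contact_force: [0.2, 0.1, -0.3]
grip_width: 0.0855
gripper_force: 0.0
t: 15.2
eef_pos: [0.5741, -0.1163, 0.1271]
eef_rot: [-2.012, -2.403, 0.001]
contact_force: [0.7, 0.1, -0.6]
grip_width: 0.0853
gripper_force: 0.0
t: 15.7
eef_pos: [0.5205, 0.0643, 0.1276]
eef_rot: [-1.95, -2.457, 0.002]
contact_force: [-0.4, 0.0, -0.3]
grip_width: 0.0854
gripper_force: 0.0
t: 16.2
eef_pos: [0.4677, 0.246, 0.128]
eef_rot: [-1.886, -2.509, 0.001]
contact_force: [1.1, -1.0, -0.5]
grip_width: 0.0854
gripper_force: 0.0
[(0.9, (630.1, -304.3, 98.7, 102.8, 9.3))]
[(0.69, (629.3, -301.8, 67.5, 67.9, 7.4)), (0.6, (314.5, 174.9, 62.2, 64.5, 90.0))]
disc 0.93 (468.4, 246.8, 60.4, 64.1, 105.9)
disc 0.24 (449.3, 312.9, 57.0, 112.5, 106.0)
-- (469, 243, 33, 16)
[1.8, -0.5, 95.7] turn -0.2 minrows 1.9
```

Square placed. Next the disc, with TCP y at about 244.

```bash
python3 -m handwheel '[[1,2,0,45,0],[1,2,0,85,0],[1,2,0,96,0],[1,2,0,96,0],[0.6,2,0,96,0]]'
python3 -m handwheel '[[0,0,0,0,0],[0,0,0,0,0],[0,0,0,0,0],[0,0,0,0,0]]'
python3 -c "
from h import *
route((469,243,150,None),(480,9,150,None),(480,9,15,None))"
```

```text
t: 16.95
eef_pos: [0.4702, 0.2444, 0.0345]
eef_rot: [1.894, 2.505, 0.002]
contact_force: [-0.0, 0.3, 0.2]
grip_width: 0.0734
gripper_force: 0.0
t: 17.35
eef_pos: [0.4708, 0.2451, 0.0359]
eef_rot: [1.891, 2.505, 0.006]
contact_force: [0.1, -2.3, 6.2]
grip_width: 0.0604
gripper_force: 64.8
-- (469, 243, 150, None)
[-1.5, -2.3, -114.1] turn 0.0 minrows 2.3
-- (480, 9, 150, None)
[-228.1, -53.5, -0.0] turn 0.0 minrows 4.7
-- (480, 9, 15, None)
[-0.0, 0.0, 135.0] turn 0.0 minrows 2.7
```

```bash
python3 -m handwheel '[[0,0,0,-30,0],[0,-1,-1,-70,0],[0,-1,-2,-114,0],[0,-1,-2,-114,0]]'
python3 -m handwheel '[[0,-228,-53,0,0],[0,-228,-53,0,0],[0,-228,-53,0,0],[0,-228,-53,0,0],[0,-228,-53,0,0]]'
python3 - <<'E'
from h import *
s=imaging.snapshot('wrist'); cv2.imwrite('pics/w3.png',s['color'])
o=get_obs();z=o['eef_pos'][2]+.0213
print([(round(q['p'],2),rect(s,q['mask'],z)) for q in finder.cut_out('wrist','disc')])
s=imaging.snapshot('top')
print([(round(q['p'],2),rect(s,q['mask'],.028)) for q in finder.cut_out('top','plank')])
o=get_obs();print(o['t'],o['eef_pos'],o['grip_width'])
route((480,9,15,None))
E
```

```text
t: 17.75
eef_pos: [0.4715, 0.2447, 0.155]
eef_rot: [1.887, 2.5, 0.018]
contact_force: [1.8, 1.2, 0.5]
grip_width: 0.06
gripper_force: 64.9
t: 18.25
eef_pos: [0.4788, 0.0067, 0.1482]
eef_rot: [1.893, 2.504, 0.001]
contact_force: [0.1, -0.9, -0.3]
grip_width: 0.0598
gripper_force: 64.9
[(0.62, (478.9, 10.7, 60.0, 65.6, 83.4))]
[(0.74, (453.3, 289.3, 72.0, 172.5, 106.1))]
18.45 [0.47872666 0.00893331 0.1478264 ] 0.059818569433498316
-- (480, 9, 15, None)
[-0.3, 1.2, 132.8] turn 0.0 minrows 2.7
```

View pics/w3.png

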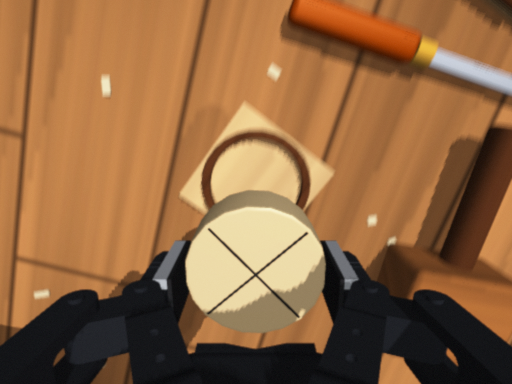

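The disc is level and centred over its round fixture, so I'll lower and release it, then return to the plank.

```bash
python3 -m handwheel '[[0,0,1,45,0],[0,0,1,90,0],[0,0,1,120,0],[0,0,1,133,0],[0,0,1,133,0]]'
python3 -m handwheel '[[0,0,0,0,0],[1,0,0,0,0],[1,0,0,0,0],[1,0,0,0,0]]'
python3 -m handwheel '[[1,0,0,-50,0],[1,0,0,-100,0],[1,0,0,-114,0],[1,0,0,-114,0]]'
python3 -c "
from h import *
route((455.5,290,110,16.1))"
```

```text
t: 18.95
eef_pos: [0.4786, 0.0116, 0.0131]
eef_rot: [-1.889, -2.507, 0.001]
contact_force: [0.5, -0.1, -0.6]
grip_width: 0.06
gripper_force: 78.0
t: 19.35
eef_pos: [0.4799, 0.0099, 0.0149]
eef_rot: [1.892, 2.507, 0.001]
contact_force: [0.8, -0.5, 0.1]
grip_width: 0.0857
gripper_force: 0.0
t: 19.75
eef_pos: [0.4817, 0.0093, 0.1315]
eef_rot: [1.889, 2.502, 0.005]
contact_force: [0.2, -0.5, -0.3]
grip_width: 0.0854
gripper_force: 0.0
-- (455.5, 290, 110, 16.1)
[138.6, 25.8, 10.7] turn -0.1 minrows 2.8
[138.5, 26.1, 10.7] turn -0.1 minrows 2.8
```

```bash
python3 -m handwheel '[[1,139,26,11,0],[1,139,26,11,0],[1,139,26,11,0],[1,139,26,11,0]]'
python3 -m handwheel '[[1,138,26,11,0],[1,138,26,11,0],[1,138,26,11,0],[1,138,26,11,0],[1,138,26,11,0]]'
python3 - <<'E'
from h import *
s=imaging.snapshot('top')
print([(round(q['p'],2),rect(s,q['mask'],.036)) for q in finder.cut_out('top','disc')])
print([(round(q['p'],2),rect(s,q['mask'],.012)) for q in finder.cut_out('top','plank_fixture')])
s=imaging.snapshot('wrist')
print([(round(q['p'],2),rect(s,q['mask'],.028)) for q in finder.cut_out('wrist','plank')])
route((455.5,290,5,16.1))
E
```

```text
t: 20.15
eef_pos: [0.4639, 0.1546, 0.1155]
eef_rot: [-1.885, -2.508, 0.002]
contact_force: [-0.0, 0.5, 0.3]
grip_width: 0.0858
gripper_force: 0.0
t: 20.65
eef_pos: [0.4528, 0.2902, 0.105]
eef_rot: [-1.89, -2.508, 0.004]
contact_force: [-0.0, -0.2, 0.3]
grip_width: 0.0856
gripper_force: 0.0
[(0.64, (478.5, 11.7, 57.8, 61.8, 180.0))]
[(0.8, (631.6, 305.6, 103.4, 210.4, 74.2))]
[(0.68, (455.0, 292.5, 65.1, 169.6, 106.2))]
-- (455.5, 290, 5, 16.1)
[0.6, 1.6, 101.3] turn -0.3 minrows 2.0
```

```bash
python3 -m handwheel '[[1,1,2,45,0],[1,1,2,85,0],[1,1,2,101,0],[1,1,2,101,0],[0.6,1,2,101,0]]'
python3 -m handwheel '[[0,0,0,0,0],[0,0,0,0,0],[0,0,0,0,0],[0,0,0,0,0]]'
python3 -c "
from h import *
route((455.5,290,90,None),(632,305,90,-16),(632,305,15,None))"
```

```text
t: 21.4
eef_pos: [0.456, 0.2914, 0.0058]
eef_rot: [1.895, 2.506, 0.0]
contact_force: [-0.1, -0.1, 0.7]
grip_width: 0.0732
gripper_force: 0.0
t: 21.8
eef_pos: [0.4568, 0.2922, 0.0071]
eef_rot: [1.892, 2.505, 0.004]
contact_force: [0.3, -2.3, 7.1]
grip_width: 0.0627
gripper_force: 67.9
-- (455.5, 290, 90, None)
[-1.8, -1.9, -82.9] turn 0.0 minrows 1.7
-- (632, 305, 90, -16)
[-33.9, 173.9, 0.0] turn 31.9 minrows 3.7
-- (632, 305, 15, None)
[0.0, -0.0, 75.0] turn 0.0 minrows 1.5
```

```bash
python3 -m handwheel '[[0,0,0,-30,0],[0,-1,-1,-60,0],[0,-2,-2,-83,0],[0,-2,-2,-83,0]]'
python3 -m handwheel '[[0,-7,35,0,6],[0,-14,70,0,14],[0,-24,120,0,22],[0,-34,174,0,30],[0,-34,174,0,32]]'
python3 -m handwheel '[[0,0,0,0,0],[0,0,0,0,0]]'
python3 - <<'E'
from h import *
s=imaging.snapshot('wrist'); cv2.imwrite('pics/w4.png',s['color'])
o=get_obs();z=o['eef_pos'][2]+.022
print([(round(q['p'],2),rect(s,q['mask'],z)) for q in finder.cut_out('wrist','plank')])
o=get_obs();print(o['t'],o['eef_pos'],o['grip_width'])
route((632.5,305.5,14.5,-16))
E
```

```text
t: 22.2
eef_pos: [0.4563, 0.2904, 0.092]
eef_rot: [1.891, 2.504, 0.01]
contact_force: [0.6, 0.5, -1.2]
grip_width: 0.0626
gripper_force: 67.0
t: 22.7
eef_pos: [0.6359, 0.3037, 0.0859]
eef_rot: [2.516, 1.879, 0.004]
contact_force: [-0.6, -0.8, -1.6]
grip_width: 0.0624
gripper_force: 67.0
t: 22.9
eef_pos: [0.629, 0.3041, 0.0865]
eef_rot: [-2.509, -1.889, 0.005]
contact_force: [-0.3, -0.1, -1.8]
grip_width: 0.0626
gripper_force: 67.0
[(0.92, (635.5, 326.5, 63.7, 124.2, 74.1))]
23.0 [0.62897567 0.3044763  0.08769427] 0.0623467203016336
-- (632.5, 305.5, 14.5, -16)
[2.0, 3.1, 73.2] turn -0.0 minrows 1.5
```

View pics/w4.png

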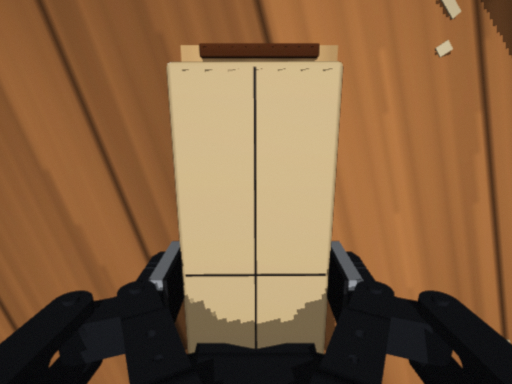

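The plank is level and centred in the grip, with its cross at (256,274), and aligned with its fixture. I'll lower it, release and retreat.

```bash
python3 -m handwheel '[[0,2,3,30,0],[0,2,3,55,0],[0,2,3,68,0],[0,2,3,73,0],[0,2,3,73,0]]'
python3 -m handwheel '[[0,0,0,0,0],[1,0,0,0,0],[1,0,0,0,0],[1,0,0,0,0]]'
python3 -m handwheel '[[1,0,0,-50,0],[1,0,0,-100,0],[1,0,0,-150,0],[1,0,0,-150,0]]'
python3 -c "
from h import *
route((450,150,170,None))"
```

```text
t: 23.5
eef_pos: [0.6333, 0.3057, 0.0162]
eef_rot: [-2.51, -1.889, 0.001]
contact_force: [0.7, -0.2, -1.7]
grip_width: 0.0626
gripper_force: 67.0
t: 23.9
eef_pos: [0.6345, 0.3056, 0.0159]
eef_rot: [2.511, 1.888, 0.002]
contact_force: [-0.6, 0.0, 0.5]
grip_width: 0.0854
gripper_force: 0.0
t: 24.3
eef_pos: [0.6387, 0.307, 0.1755]
eef_rot: [2.506, 1.885, 0.025]
contact_force: [0.2, 0.8, -0.1]
grip_width: 0.0858
gripper_force: 0.0
-- (450, 150, 170, None)
[-101.6, -68.9, 2.8] turn 0.0 minrows 2.5
[-101.6, -68.9, 2.8] turn 0.0 minrows 2.5
```

```bash
python3 -m handwheel '[[1,-102,-69,0,0],[1,-203,-138,0,0],[1,-203,-138,0,0],[1,-203,-138,0,0],[1,-203,-138,0,0]]'
python3 -m handwheel '[[1,0,0,0,0],[1,0,0,0,0],[1,0,0,0,0],[1,0,0,0,0],[1,0,0,0,0]]'
python3 - <<'E'
from h import *
s=imaging.snapshot('top'); cv2.imwrite('pics/t9.png',cv2.resize(s['color'][80:215,90:415],(800,332),interpolation=cv2.INTER_CUBIC))
for n,z in dict(batten=.03,square=.036,disc=.036,plank=.036,mallet=.05,gouge=.01).items():
    print(n,[(round(q['p'],2),rect(s,q['mask'],z)) for q in finder.cut_out('top',n)[:2]])
c=imaging.snapshot('scene'); cv2.imwrite('pics/s9.png',cv2.resize(c['color'][190:340,80:470],(800,308),interpolation=cv2.INTER_CUBIC))
print(get_obs()['t'])
E
```

```text
t: 24.8
eef_pos: [0.4432, 0.1476, 0.1653]
eef_rot: [2.51, 1.888, 0.0]
contact_force: [0.9, -1.1, 1.9]
grip_width: 0.0854
gripper_force: 0.0
t: 25.3
eef_pos: [0.446, 0.1493, 0.1652]
eef_rot: [2.51, 1.889, 0.0]
contact_force: [0.4, -0.7, -0.2]
grip_width: 0.0851
gripper_force: 0.0
batten [(0.71, (446.2, -300.2, 27.3, 151.2, 80.3))]
square [(0.73, (629.2, -301.6, 67.5, 67.8, 6.0))]
disc [(0.86, (478.5, 11.7, 57.8, 61.8, 180.0))]
plank [(0.7, (644.0, 346.2, 71.5, 91.2, 75.5)), (0.62, (623.9, -299.5, 101.0, 101.4, 97.9))]
mallet [(0.93, (664.8, 10.5, 117.0, 207.3, 95.1))]
gouge []
25.7
```

View pics/t9.png

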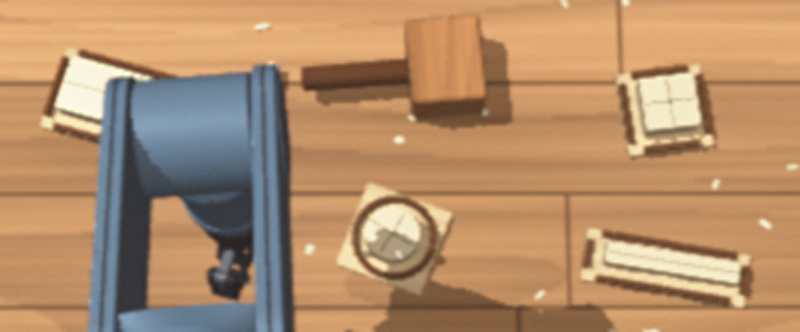

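View pics/s9.png

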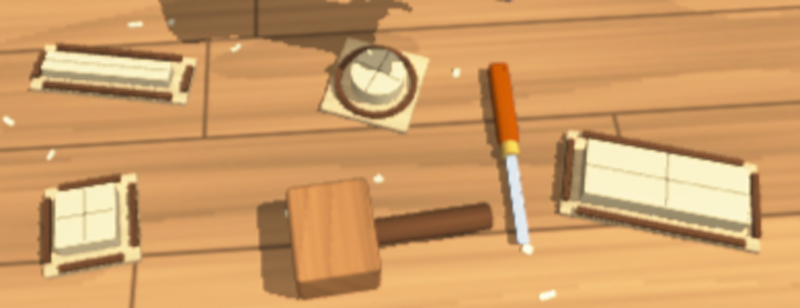

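All four blanks lie in their fixtures and the mallet and gouge are undisturbed. One last numeric check from the pencil crosses in scene, e.g. the plank's at crop (668,180), before handing in.

```bash
python3 - <<'E'
from h import *
s=imaging.snapshot('scene'); f=390/800; g=150/308
ok=True
for n,(u,v),z,c in (('plank',(668,180),.036,(632,305.5)),('square',(85,214),.036,(632,-304.5)),('disc',(380,68),.036,(480,9)),('batten',(108,67),.030,(446,-298))):
    w=unproj(s,[80+u*f,190+v*g],z)[0]*1000; e=np.linalg.norm(w-c); print(n,w.round(1),e.round(1)); ok&=e<12
if ok: print(order.sign_off())
E
```

```text
plank [637.9 307.1] 6.1
square [ 634.1 -303.5] 2.3
disc [478.9  15.1] 6.2
batten [ 452.  -298.8] 6.0
the job is handed in; nothing more can be done
None
```

All four blanks are flat in their own fixtures, each measured within about 6 mm of centre. The mallet and gouge were left alone, and the job was handed in at about 26 s; no verdict came back.

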